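Sound the blind bore of a printed part with a depth gauge

ROBOT

A 6-joint arm with a two-finger parallel gripper is mounted at the origin on the work surface. World frame = base frame: x ahead of the robot, y to its left, z up, the work surface at z = 0. Lengths are in m, angles in rad, forces in N, time in s.
With the tool pointing down it reaches from about 0.375 to 0.975 m from the base axis. Payload 3.8 kg.
Tool frame: the origin (TCP) lies midway between the tips of the shut fingers; the grasp point (between the pads) lies 19 mm behind it; z points along the fingers, y is the line along which they close (so a half turn about z gives the same grasp; the last joint's range is limited). The gripper opens to 88 mm and grips with 3 to 60 N. Pads are 18 mm wide; open, the fingers measure 123 mm over their backs; the gripper's body (75 mm by 187 mm) begins 45 mm behind the grasp point.
Start: joints at [-1.15, 0.264, 1.604, -0, 1.274, -0.037], TCP at [0.298, -0.605, 0.239] pointing down, gripper open.
Joint ranges: [-2.63, 2.63], [-0.94, 2.18], [0.31, 2.57], [-1.31, 4.45], [0, 2.66], [-2.55, 2.55]. Speed limits (rad/s): [2.57, 2.57, 3.14, 3.14, 3.14, 3.14].

INTERFACE

Orientations are given as a rotation vector (axis times angle).
In Python, from cell import manip, inverse_kinematics, cams, order gives the robot as it stands. Calls block until the motion is done:
- manip.move_pose(position, orientation): joint-space move of the TCP to a pose.
- manip.move_linear(position, rate=0.15, rot=None): straight line of the TCP; rot=None keeps the orientation; rate is the mean speed in m/s.
- manip.set_joints(angles): joint-space move.
- manip.set_gripper(opening, force=None): finger opening in m; force is the grip in N (None keeps the last); returns when the fingers have stopped.
- manip.dwell(seconds).
- inverse_kinematics(position, orientation): joint angles nearest the present ones, or None.
- manip.state(): the state.
- cams.capture(name): name is "side" or "top"; returns a dict with "image" (384x512x3 uint8, blue, green, red), "z_map" (384x512 float32, m along the optical axis (not along the pixel's ray), 0 where there is no reading), "intrinsics" (3x3 intrinsics, pixels), "position" and "orientation" of the camera in the world. Camera axes: x right, y down, z forward; pixel columns grow to the right and rows downward; lengths in m; the calibration is good to about 2 mm. A picture is of the moment at which its call begins.
A pose or a line that the arm cannot do raises manip.IKError and nothing moves.
- order.close_job(): hands the job in; it is judged then, once.
The state is a dict: "clock": time; "joint_pos": joint angles; "joint_velocities": joint speeds; "tau": joint torques, N m; "tool_pos": TCP position; "tcp_rot": TCP orientation; "contact_force": force on the tool from outside, world axes, zero at the start; "moment": the same for the moment, N m; "gripper_width": finger opening in m; "grasp_force": force on a finger pad.
Only numpy, scipy, OpenCV 4.12 (cv2) and the standard library are available. Lean on these libraries where they do the work, as an engineer would, in place of code of your own. Each camera call takes 0.05 s, during which the arm holds its last target. There are 200 camera calls.

TASK

Check how deep the blind bore in the white printed tower came out: take the depth gauge (the steel rod with a black flanged grip and a stiff brass sliding ring) from its metal holder and push it down the bore until the rod's end really rests on the bore's floor, not just until the ring starts to drag, so that the ring is left on the tower's top face to mark the depth. Feel for the floor and press gently, because the thin printed floor and walls crack under a hard push (keep below about 25 N); leave the gauge standing in the bore and do not disturb the other things on the bench.

Things in the scene. Friction and masses are not known exactly. Their poses are not given: they have to be found in the camera images.
- gauge: Loose depth gauge, 0.14 kg, 130 mm tall, starts upright in the holder. Origin: centre of the rod's lower end (tip); z up along the rod. Steel rod 12 mm in diameter up to 95 mm above the tip, lowest 4 mm tapered to a flat end 7 mm wide; black flange 32 mm in diameter from 95 to 100 mm; round black grip 20 mm in diameter from 100 to 130 mm. A brass ring slides on the rod.
- gauge_tip (a point): centre of the flat lower end of the gauge's rod (same point as the gauge's origin)
- gauge_grip (a point): on the gauge's axis within the black grip, 122 mm above the tip: where to take hold, from above (fingertips 19 mm lower then end 3 mm over the flange)
- ring_under (a point): centre of the underside of the gauge's brass ring (28 mm in diameter, 10 mm high), on the rod's axis, at the start 26 to 34 mm above the tip. The ring can slide up to 81 mm above the tip, stays where it is left, and takes about 5 N to slide: more than the gauge's weight, so the gauge does not sink by itself once the ring rests on something.
- holder: fixed aluminium block 60 x 60 x 32 mm, lies on the bench; origin at the centre of its underside. The gauge stands in its blind round hole, 13 mm wide and 24 mm deep, at its centre.
- holder_mouth (a point): centre of the holder's hole, at its top face (32 mm above the bench)
- tower: Fixed white printed square tower 44 x 44 mm, 70 mm tall, on the foot; origin at the centre of its underside, z up. A round vertical bore 13 mm wide runs down its middle, with a sharp-edged mouth. The bore is blind: its rigid floor lies 46 to 64 mm below the top face, differently in every print, and can only be found by touch.
- bore_mouth (a point): centre of the bore's mouth, at the tower's top face, 80 mm above the bench
- foot: fixed black foot plate 74 x 74 x 10 mm under the tower, on the bench; it carries the bore's floor, so contact of the gauge with the foot means that the rod has bottomed out. Origin at the centre of its underside.
- hub: bystander, loose: white printed round flanged hub with a wide open hollow (28 mm), 52 mm in diameter, 40 mm tall; origin at the centre of its underside
- spool: bystander, loose: sample spool of filament lying flat, 110 mm in diameter, 50 mm tall; origin at the centre of its underside
- scraper: bystander, loose: bed scraper (spatula) 200 mm long lying on the bench
- driver: bystander, loose: screwdriver 170 mm long lying on the bench
- nozzle_brush: bystander, loose: brush 160 mm long lying on the bench
- glue: bystander, loose: white glue bottle 44 mm in diameter, 85 mm tall, standing; origin at the centre of its underside
- nozzle_jar: bystander, loose: clear jar with a black cap, 50 mm in diameter, 50 mm tall, standing; origin at the centre of its underside
Things that resemble listed ones, but are neither listed nor needed, are in the scene too. What is shaped like the gauge but purple is not meant.

How it is judged:
On the way, in this order (a step that is already met when the one before it is completed fails the run):
1. the gauge is lifted clear of its holder (tip above the holder's top face) (z of gauge_tip in the frame of holder above 0.034 m), for 0.1 s.
2. the rod stands in the bore and touches its floor, with the ring on the tower's top face (contact force between gauge and foot above 0.3 N and horizontal distance between gauge_tip and bore_mouth below 0.004 m and z of gauge_tip in the frame of tower below 0.03 m and angle between gauge's own z axis and vertical below 0.08 rad and z of ring_under in the frame of tower between 0.068 and 0.0725 m), for 0.2 s.
At the end, for the whole second after the job is handed in: The gauge stands released and at rest in the tower's bore: tip within 4 mm of the bore's axis and more than 40 mm down, rod resting on the bore's floor (contact with the foot above 0.3 N), within 0.08 rad of upright, the ring's underside within 2 mm below to 2.5 mm above the tower's top face (all of step 2 and linear speed of gauge below 0.01 m/s and angular speed of gauge below 0.1 rad/s); the robot touches nothing.
It fails at once if the gauge is pressed on the bore's floor (or foot) with more than 25 N (contact force between gauge and foot above 25 N).
It fails at once if the gauge is pressed on the tower with more than 25 N (contact force between gauge and tower above 25 N).
It fails at once if a bystander is shifted by more than 25 mm (distance of any of hub, spool, scraper, driver, nozzle_brush, glue, nozzle_jar from where it was at the start of the episode above 0.025 m).
It also fails if it takes over 61 s, if anything falls off the work surface, if the arm or the gripper's body presses on something with over 40 N, if the wrist force passes 120 N, or if a joint passes its speed limit or range.

## Working session

There is one attempt and no reset: what is moved stays moved. The work goes in short steps, each a Python script; the robot and the scene stay as the last script left them, time stands still between calls to the robot, and variables do not carry over. Pictures are saved under pics/ and viewed, at most 10 in all, crops included, and the job is handed in when it is done.

```bash
ls; mkdir -p pics; python3 - <<'E'
from cell import manip,cams
import cv2,numpy as np
for n in("top","side"):
    c=cams.capture(n);cv2.imwrite(f"pics/{n}0.png",c["image"]);np.savez(f"{n}0.npz",**c)
    print(n,c["intrinsics"],c["position"],c["orientation"])
s=manip.state();print(s["clock"],s["tool_pos"],s["tcp_rot"],s["contact_force"])
E
```

```text
pics
top [[452.61563632   0.         252.96269672]
 [  0.         452.61563632 190.66600228]
 [  0.           0.           1.        ]] [0.44069115 0.0093148  1.12112184] [-2.14971457  2.20390714 -0.09828571]
side [[352.40131758   0.         254.91120561]
 [  0.         352.40131758 194.0589359 ]
 [  0.           0.           1.        ]] [0.21867285 0.58447796 0.53477733] [-0.65000984  2.49677637 -1.34871839]
0.1 [ 0.29808713 -0.60490865  0.23751519] [-3.05772588e+00 -7.12468820e-01  6.08000387e-04] [ 0.00870496 -0.56947082  0.65599814]
```

View pics/top0.png

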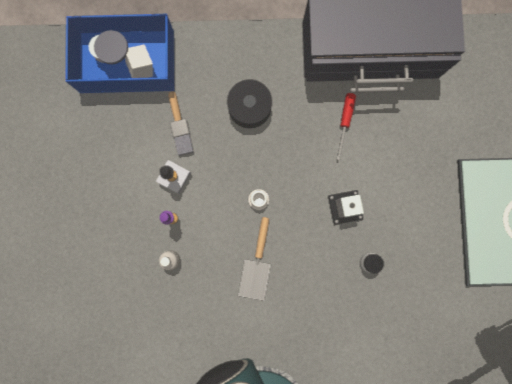

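View pics/side0.png

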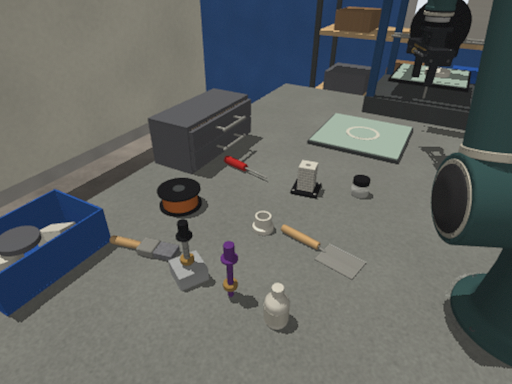

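Gauge candidates are the black-gripped one in the grey holder (top 167,173; side 183,228) and the purple one (top 167,217; side 229,250), which is excluded. The bore candidates are the square tower on its black foot (top 351,206; side 308,165) and the round hub with a wide hollow (top 259,199), which isn't meant. I'll check my choice in one close crop.

```bash
cat >h.py <<'E'
import numpy as np,cv2
from scipy.spatial.transform import Rotation as R
def ray(c,u,v):
    K=c["intrinsics"];d=R.from_rotvec(c["orientation"]).as_matrix()@np.array([(u-K[0,2])/K[0,0],(v-K[1,2])/K[1,1],1]);return c["position"],d
def onplane(c,u,v,z):
    p,d=ray(c,u,v);return p+d*(z-p[2])/d[2]
def world(c):
    K=c["intrinsics"];v,u=np.mgrid[:384,:512];Z=c["z_map"]
    P=np.stack([(u-K[0,2])/K[0,0]*Z,(v-K[1,2])/K[1,1]*Z,Z],-1)@R.from_rotvec(c["orientation"]).as_matrix().T+c["position"]
    P[Z<=0]=np.nan;return P
def proj(c,X):
    x=R.from_rotvec(c["orientation"]).as_matrix().T@(np.asarray(X)-c["position"]);K=c["intrinsics"];return (K@(x/x[2]))[:2]
E
python3 - <<'E'
from h import *
t=dict(np.load("top0.npz"));s=dict(np.load("side0.npz"))
cr=lambda im,u,v,r=30:cv2.resize(im[v-r:v+r,u-r:u+r],(300,300),interpolation=cv2.INTER_CUBIC)
cv2.imwrite("pics/crop0.png",np.vstack([np.hstack([cr(t["image"],172,180),cr(t["image"],350,206)]),np.hstack([cr(s["image"],186,245,45),cr(s["image"],307,178)])]))
P=world(t)
for u,v in[(167,172),(351,200),(344,207),(360,212),(185,172),(165,186),(200,300)]:print(u,v,P[v,u].round(4))
print("bench z",np.nanmedian(P[300:340,80:180,2]))
# black grip in top: component
g=t["image"].max(2)
for name,(u,v,r) in dict(grip=(168,174,14),bore=(352,205,9)).items():
    m=np.zeros_like(g);m[v-r:v+r,u-r:u+r]=(g[v-r:v+r,u-r:u+r]<70)
    n,l,st,ce=cv2.connectedComponentsWithStats(m);print(name,[(st[i].tolist(),ce[i].round(2).tolist()) for i in range(1,n)])
m=np.zeros_like(g);r=22;m[206-r:206+r,350-r:350+r]=g[206-r:206+r,350-r:350+r]>170
n,l,st,ce=cv2.connectedComponentsWithStats(m);i=1+st[1:,4].argmax();print(st[i]);cs,_=cv2.findContours((l==i).astype(np.uint8),0,1);print(cv2.minAreaRect(cs[0]))
E
```

```text
167 172 [0.5739 0.194  0.1357]
351 200 [nan nan nan]
344 207 [ 0.49   -0.2021  0.0809]
360 212 [ 0.4776 -0.2383  0.081 ]
185 172 [0.5866 0.1695 0.0335]
165 186 [0.5539 0.2186 0.0316]
200 300 [2.762e-01 1.416e-01 2.000e-04]
bench z -0.00022998090704606788
grip [([161, 169, 2, 1, 2], [161.5, 169.0]), ([161, 168, 11, 11, 81], [166.63, 173.27])]
bore []
[341 195  23  21 353]
((352.1730651855469, 205.36538696289062), (19.21938133239746, 19.807729721069336), 78.69007110595703)
```

View pics/crop0.png

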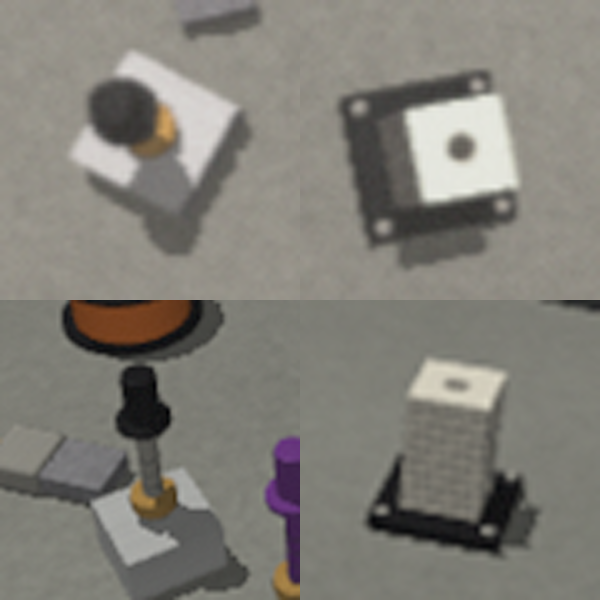

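The crop confirms both: the black-gripped gauge in the aluminium holder (top about 166.6,173) and the bore mouth in the tower's top face (top about 351.7,205; side about 308,165). Next I'll compute positions from both views.

```bash
cat >>h.py <<'E'
def dark(c,u,v,r,thr):
    g=c["image"].max(2).astype(float)[v-r:v+r+1,u-r:u+r+1];w=np.clip(thr-g,0,None)
    y,x=np.mgrid[v-r:v+r+1,u-r:u+r+1];return (w*x).sum()/w.sum(),(w*y).sum()/w.sum()
def tri(c1,a,c2,b):
    p,d=ray(c1,*a);q,e=ray(c2,*b);k=np.linalg.lstsq(np.stack([d,-e],1),q-p,rcond=None)[0];A=p+k[0]*d;B=q+k[1]*e;return (A+B)/2,np.linalg.norm(A-B)
E
python3 - <<'E'
from h import *
t=dict(np.load("top0.npz"));s=dict(np.load("side0.npz"))
b=dark(t,352,205,4,190);g=s["image"].max(2)
print("bore top",np.round(b,2),onplane(t,*b,.08))
sb=dark(s,307,164,3,170);print(g[158:172,298:318]);print("side",sb,onplane(s,*sb,.08),"tri",tri(t,b,s,sb))
print("square",onplane(t,352.17,205.37,.08))
P=world(t);Q=world(s);ref=np.array([.572,.191])
for n,W in(("top",P),("side",Q)):
    near=np.hypot(*(np.moveaxis(W[...,:2]-ref,-1,0)))<.05
    for lo,hi in((.128,.15),(.1,.118),(.027,.037)):
        m=near&(W[...,2]>lo)&(W[...,2]<hi);X=W[m];print(n,lo,len(X),X.mean(0).round(4),X.min(0).round(4),X.max(0).round(4))
        if lo<.1: print(" rect",cv2.minAreaRect(X[:,:2].astype(np.float32)*1000))
u=proj(s,[.575,.192,.138]);print("proj grip top",u)
m=(s["image"].max(2)<60).astype(np.uint8);m[:210]=0;m[250:]=0;m[:,:165]=0;m[:,200:]=0
for v in range(216,246):
    x=np.flatnonzero(m[v]);print(v,x.min() if len(x) else 0,x.max() if len(x) else 0,end='; ')
E
```

```text
bore top [351.75 205.07] [ 0.49406814 -0.22029339  0.08      ]
[[126 127 126 125 124 124 127 129 128 126 126 126 126 124 125 127 126 125
  126 126]
 [126 126 127 124 146 144 134 128 125 125 123 124 126 126 125 125 125 125
  126 127]
 [127 127 125 136 185 191 179 174 171 164 158 143 132 127 120 121 122 124
  126 127]
 [127 126 122 167 206 214 213 214 214 207 203 189 179 175 171 163 157 143
  133 128]
 [127 124 135 189 214 211 210 211 212 214 214 214 214 214 215 208 201 189
  181 170]
 [126 128 170 204 211 210 211 208 194 189 192 198 207 213 211 211 212 213
  216 192]
 [122 151 197 213 211 210 211 194 150 133 140 153 178 203 211 210 210 212
  208 161]
 [128 178 210 212 211 210 212 197 165 143 140 137 166 201 211 211 212 213
  186 131]
 [146 190 213 213 213 213 212 214 206 194 189 187 203 212 210 210 211 207
  158 109]
 [142 161 175 186 188 192 201 205 211 215 215 215 213 212 211 212 213 186
  127 103]
 [124 121 119 128 132 142 160 165 174 185 187 192 201 204 210 214 217 165
   99 106]
 [121 115 112 114 116 111 117 121 118 128 133 142 158 164 175 186 191 138
   90 109]
 [120 113 109 113
[... 807 characters left out ...]
5887 0.2125 0.1391]
side 0.1 141 [0.5742 0.2079 0.1087] [0.5629 0.1882 0.1018] [0.5944 0.2189 0.1175]
side 0.027 561 [0.5742 0.2077 0.0313] [0.5388 0.1626 0.0271] [0.617  0.2407 0.0339]
 rect ((579.1646728515625, 202.4081268310547), (60.680240631103516, 63.02354431152344), 59.81144714355469)
proj grip top [186.80094372 219.47129841]
216 173 185; 217 177 179; 218 0 0; 219 0 0; 220 179 186; 221 178 186; 222 178 187; 223 178 187; 224 177 187; 225 178 187; 226 178 187; 227 178 187; 228 178 187; 229 178 188; 230 178 188; 231 178 189; 232 178 191; 233 177 191; 234 176 191; 235 176 191; 236 176 191; 237 176 191; 238 176 190; 239 177 189; 240 178 188; 241 181 186; 242 0 0; 243 0 0; 244 0 0; 245 0 0;
```

```bash
python3 - <<'E'
from cell import manip,cams,inverse_kinematics
from h import *
G=[.578,.2015];rot=np.array([np.pi,0,0])
best=None
for r in([np.pi,0,0],[0,np.pi,0]):
    print(r,inverse_kinematics([*G,.22],r),inverse_kinematics([.4945,-.2198,.25],r))
rot=[np.pi,0,0] if inverse_kinematics([*G,.22],[np.pi,0,0]) is not None else [0,np.pi,0]
manip.move_pose([.45,-.1,.32],rot)
manip.move_pose([*G,.24],rot)
c=cams.capture("side");np.savez("s1.npz",**c);cv2.imwrite("pics/s1.png",c["image"])
manip.move_linear([*G,.165],rate=.1)
manip.move_linear([*G,.1115],rate=.06)
s=manip.state();f0=s["contact_force"];print(s["clock"],s["tool_pos"],f0)
manip.set_gripper(.0,force=5);s=manip.state()
print(s["clock"],s["tool_pos"],s["contact_force"]-f0,s["gripper_width"],s["grasp_force"])
c=cams.capture("side");np.savez("s2.npz",**c)
cv2.imwrite("pics/s2.png",np.hstack([cv2.resize(k[100:300,90:290],(400,400)) for k in (np.load("s1.npz")["image"],c["image"])]))
E
```

```text
[3.141592653589793, 0, 0] [ 2.94751474e-01  1.58522132e-01  1.76536691e+00 -4.44089210e-16
  1.21770361e+00  1.86554780e+00] [-4.64291309e-01  3.16302113e-03  1.87664229e+00 -4.44089210e-16
  1.26178734e+00  1.10650502e+00]
[0, 3.141592653589793, 0] [ 2.94751474e-01  1.58522132e-01  1.76536691e+00 -4.44089210e-16
  1.21770361e+00 -1.27604485e+00] [-0.46429131  0.00316302  1.87664229  0.          1.26178734 -2.03508764]
5.3 [0.57841414 0.20163608 0.11194312] [ 0.42715353 -0.17239128 -0.02968602]
6.3333 [0.57798962 0.20148064 0.11145134] [ 0.76589964 -0.52073294  0.19758631] 0.019388916773815837 4.998884772649035
```

View pics/s2.png

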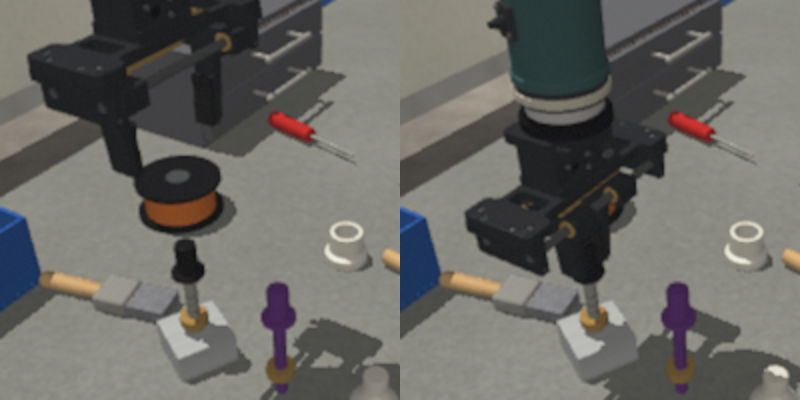

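The fingers are closed on the black grip (19.4 mm wide; right panel about 585,260), with the ring just above the holder. I'll firm the grip, lift, carry the gauge over beside the bore and measure the rod and bore together.

```bash
python3 - <<'E'
from cell import manip,cams
from h import *
rot=[np.pi,0,0]
manip.set_gripper(0,force=35)
s=manip.state();p=np.array(s["tool_pos"]);print(p,s["contact_force"])
manip.move_linear([p[0],p[1],.145],rate=.05)
manip.move_linear([p[0],p[1],.26],rate=.12)
print(manip.state()["contact_force"],manip.state()["gripper_width"])
manip.move_pose([.4945,-.2198,.25],rot)
manip.move_linear([.4945,-.2198,.21],rate=.1)
manip.dwell(.3)
s=manip.state();print(s["clock"],s["tool_pos"],s["tcp_rot"],s["contact_force"])
for n in("side","top"):
    c=cams.capture(n);np.savez(f"{n}3.npz",**c)
    if n=="side": u,v=proj(c,[.4945,-.2198,.1]).astype(int);cv2.imwrite("pics/s3.png",cv2.resize(c["image"][v-50:v+50,u-60:u+60],(720,600),interpolation=cv2.INTER_CUBIC));print(u,v)
E
```

```text
[0.57795667 0.20147193 0.11145685] [-0.1056281   0.04674286 -0.33314574]
[ 0.78671106  0.25297507 -1.25709345] 0.018722301539073147
10.9583 [ 0.49493898 -0.22002862  0.21078948] [ 3.14097408e+00 -8.57529688e-05  1.99161306e-03] [ 0.61937905  0.35704894 -0.63911698]
308 157
```

View pics/s3.png

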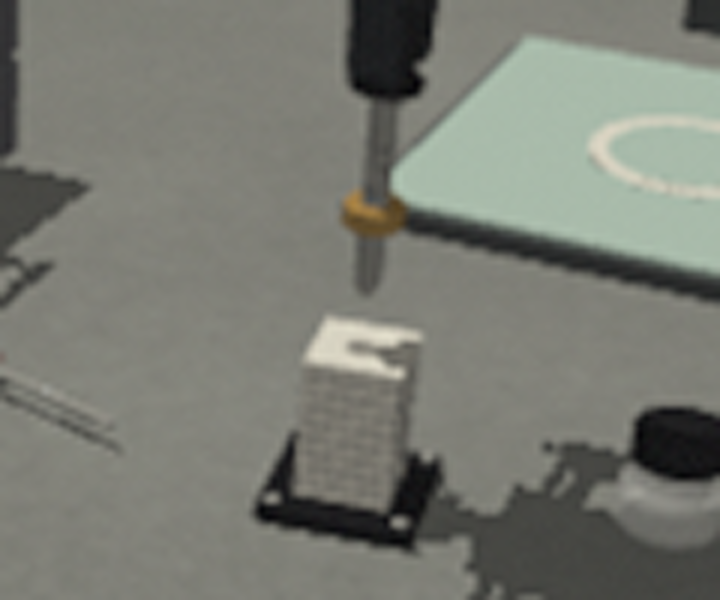

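The gauge hangs straight above the tower: the tip is at about crop 368,293 and the ring at 373,213, while the bore at about 375,347 is partly in shadow. Next I'll fit the rod axis against projected verticals.

```bash
python3 - <<'E'
from h import *
s=dict(np.load("side3.npz"));s0=dict(np.load("side0.npz"))
im=s["image"].astype(int)
d=np.abs(im-s0["image"].astype(int)).sum(2)
rows=[]
for v in list(range(125,138))+list(range(146,156)):
    w=np.clip(d[v,300:322]-25,0,None);x=np.flatnonzero(w)+300
    print(v,x.min() if len(x) else 0,x.max() if len(x) else 0, round((w*np.arange(300,322)).sum()/max(w.sum(),1),2),end=' | ')
print()
for z in(.195,.18,.16,.14,.12,.1088,.08):print(z,proj(s,[.4949,-.2200,z]).round(2))
print("bore seen side 307.72 164.49; top 351.75 205.07; top proj of .4949,-.22,.08",proj(dict(np.load("top0.npz")),[.4949,-.22,.08]))
E
```

```text
125 309 314 311.36 | 126 309 314 311.3 | 127 309 314 311.19 | 128 309 314 311.1 | 129 309 314 311.13 | 130 309 314 311.0 | 131 309 313 311.02 | 132 309 313 311.03 | 133 309 313 310.85 | 134 308 313 310.69 | 135 308 313 310.53 | 136 308 313 310.91 | 137 308 313 311.03 | 146 307 313 309.58 | 147 307 312 309.2 | 148 307 312 309.22 | 149 307 312 309.19 | 150 307 311 309.04 | 151 307 311 308.99 | 152 307 311 308.92 | 153 307 311 308.85 | 154 307 311 308.68 | 155 307 310 308.62 | 
0.195 [312.32 124.15]
0.18 [311.74 129.73]
0.16 [310.98 137.  ]
0.14 [310.25 144.1 ]
0.12 [309.53 151.03]
0.1088 [309.13 154.84]
0.08 [308.14 164.42]
bore seen side 307.72 164.49; top 351.75 205.07; top proj of .4949,-.22,.08 [351.60984226 204.7127664 ]
```

The rod is vertical and, in the side view, lines up with the bore to about 0.3 mm. I'll enter under force watch.

```bash
cat >d.py <<'E'
from cell import manip
import numpy as np
def f():return np.array(manip.state()["contact_force"])
def descend(xy,z0,z1,step,f0,lim,latlim=6,rate=.02,settle=0.03):
    """command TCP down in steps until the upward force exceeds lim or the sideways one latlim"""
    z=z0;log=[]
    while z>z1+1e-9:
        z=max(z-step,z1);manip.move_linear([*xy,z],rate=rate)
        if settle:manip.dwell(settle)
        s=manip.state();d=np.array(s["contact_force"])-f0
        log.append((z,s["tool_pos"][2],*d))
        if d[2]>lim or np.hypot(*d[:2])>latlim:break
    return z,np.array(log),s
E
python3 - <<'E'
from d import *
xy=[.4945,-.2198]
manip.dwell(.2);f0=np.mean([f() for _ in range(3)],0);np.save("f0.npy",f0);print(f0)
manip.move_linear([*xy,.187],rate=.05)
print(f()-f0,manip.state()["clock"])
z,L,s=descend(xy,.187,.168,.0015,f0,3,4)
print(L.round(4),s["clock"],s["tool_pos"])
E
```

```text
[-0.11957687  0.60881873 -1.15026867]
[ 0.32584306 -0.70164416  0.89857396] 11.8667
[[ 0.1855  0.1857  0.1899 -0.252   0.468 ]
 [ 0.184   0.184   0.5018  0.241  -0.5511]
 [ 0.1825  0.1824 -0.2483 -0.0881 -0.3015]
 [ 0.181   0.1809 -0.2369 -1.085  -0.3539]
 [ 0.1795  0.1794 -0.4667  0.3433 -0.0561]
 [ 0.178   0.1779  0.282  -0.5505 -0.8658]
 [ 0.1765  0.1764  0.2386 -0.796  -0.3121]
 [ 0.175   0.1749  0.3054 -0.5838  0.7551]
 [ 0.1735  0.1734  0.2233 -1.0612  0.3854]
 [ 0.172   0.1719 -0.9253  0.1472  0.439 ]
 [ 0.1705  0.1704  0.105  -0.5697  0.141 ]
 [ 0.169   0.1689 -0.1216  0.0832 -0.9755]
 [ 0.168   0.1679 -0.5855 -1.1565 -0.5719]] 15.55 [ 0.49445473 -0.21979212  0.16791238]
```

The rod is 15 mm in with no force. I'll carry on: the ring should start to drag at about 30 mm, then I'll take fine steps to the floor.

```bash
python3 - <<'E'
from d import *
xy=[.4945,-.2198];f0=np.load("f0.npy")
z,L,s=descend(xy,.168,.140,.002,f0,9,6)
print(L.round(4)[:,[0,1,2,3,4]],s["clock"])
if z<.1401:
    z,L,s=descend(xy,z,.116,.0005,f0,9,6,rate=.01,settle=0.02)
    print(L.round(4)[::4][:,[0,1,4]],L[-4:].round(4),s["clock"])
E
```

```text
[[ 0.166   0.1659 -0.4557 -1.497   0.3778]
 [ 0.164   0.1638 -1.0066 -1.3737  0.3142]
 [ 0.162   0.1619 -0.5158 -0.7268 -0.5949]
 [ 0.16    0.1599  0.2942 -1.3054 -0.0819]
 [ 0.158   0.1578 -0.5018 -0.6585  0.1941]
 [ 0.156   0.1559  0.3351 -1.1845 -0.8969]
 [ 0.154   0.1539 -0.245  -0.2006 -0.239 ]
 [ 0.152   0.1518  0.2763 -1.3283 -0.1422]
 [ 0.15    0.1502 -0.2921 -1.634   1.4816]
 [ 0.148   0.1484 -0.7744 -0.5546  4.7785]
 [ 0.146   0.1461 -0.8759 -1.5564  3.9554]
 [ 0.144   0.1438 -0.5493 -1.6594  3.9635]
 [ 0.142   0.1418 -0.4581 -2.3759  4.0563]
 [ 0.14    0.1398 -0.6759 -1.5234  2.8428]] 19.5167
[[ 0.1395  0.1395  4.4842]
 [ 0.1375  0.1374  5.206 ]
 [ 0.1355  0.1355  3.9627]
 [ 0.1335  0.1334  6.1046]
 [ 0.1315  0.1314  4.705 ]
 [ 0.1295  0.1294  4.3646]
 [ 0.1275  0.1274  5.7089]
 [ 0.1255  0.1254  4.8517]
 [ 0.1235  0.1246 10.6167]] [[ 0.125   0.1249 -1.5274 -3.0003  4.7377]
 [ 0.1245  0.1247 -2.1018 -2.4718  5.8414]
 [ 0.124   0.1246 -2.8758 -2.0439  8.946 ]
 [ 0.1235  0.1246 -3.772  -1.3202 10.6167]] 28.3167
```

The downward motion stalls at TCP z = 0.1246 and the force climbs past the 5 N drag, so that's the floor at about 58 mm. I'll confirm with a small extra push, ease off slightly, then release.

```bash
python3 - <<'E'
from d import *
from cell import cams
from h import *
xy=[.4945,-.2198];f0=np.load("f0.npy")
z,L,s=descend(xy,.1235,.1225,.0005,f0,14,8,rate=.01,settle=.1);print(L.round(4))
manip.dwell(.4);s=manip.state();print(np.array(s["contact_force"])-f0,s["tool_pos"])
manip.move_linear([*xy,.1238],rate=.01);manip.dwell(.2);print(f()-f0,manip.state()["tool_pos"])
manip.set_gripper(.06);print(manip.state()["gripper_width"],f()-f0)
p=manip.state()["tool_pos"]
manip.move_linear([*xy,.17],rate=.06);manip.move_linear([*xy,.26],rate=.15)
manip.move_pose([.45,0,.35],[np.pi,0,0]);manip.dwell(.2)
s=manip.state();print(s["clock"])
t=cams.capture("top");c=cams.capture("side");np.savez("s4.npz",**c);np.savez("t4.npz",**t)
cr=lambda im,u,v,r:cv2.resize(im[v-r:v+r,u-r:u+r],(400,400),interpolation=cv2.INTER_CUBIC)
cv2.imwrite("pics/s4.png",np.hstack([cr(c["image"],308,160,40),cr(t["image"],352,206,40)]))
E
```

```text
[[ 0.123   0.1246 -4.2982 -1.2942 12.4554]
 [ 0.1225  0.1245 -5.4933 -0.674  15.6291]]
[-5.09854012 -1.57153322 14.77413803] [ 0.49489537 -0.21993862  0.12451545]
[-2.67004983 -2.16723726 10.10940034] [ 0.49470758 -0.21974031  0.12458958]
0.06017260973685242 [-0.12507238 -0.38997516  1.29416152]
33.475
```

View pics/s4.png

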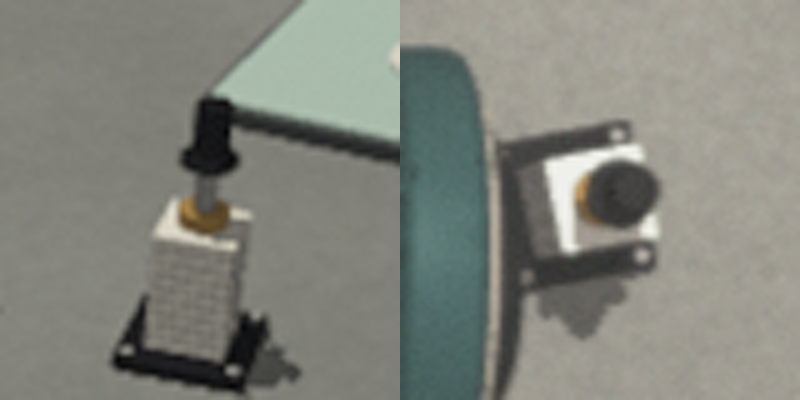

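The gauge stands upright in the bore with its ring flat on the tower's top face (left panel about 205,215), and the gripper is clear.

```bash
python3 -c "
from cell import order
print(order.close_job())"
```

```text
the job is handed in; nothing more can be done
None
```

I handed the job in: the gauge stands released in the bore on its floor, about 58 mm below the top face, with the ring on the tower's top face and a peak push of about 16 N; the hand-in call returned no verdict.

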